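# Fold back the dust-cupboard door and stow the movement tray

### The arm

A 6-joint arm with a two-finger parallel gripper is mounted at the origin on the work surface. World frame = base frame: x ahead of the robot, y to its left, z up, the work surface at z = 0. Lengths are in mm, angles in degrees, forces in N, time in s.
With the tool pointing down it reaches from about 275 to 975 mm from the base axis. Payload 8.4 kg.
Tool frame: the origin (TCP) lies midway between the tips of the shut fingers; the grasp point (between the pads) lies 19 mm behind it; z points along the fingers, x is the direction in which the jaws open and shut, and the axes are right-handed (so a half turn about z gives the same grasp; the last joint's range is limited). The gripper opens to 92 mm and grips with 3 to 60 N. Pads are 20 mm wide; open, the fingers measure 128 mm over their backs; the gripper's body (75 mm by 189 mm) begins 69 mm behind the grasp point.
Start: joints at [-66.944, 20.225, 93.587, -0, 66.188, -0.138], TCP at [246.146, -574.491, 214.583] pointing down, gripper open.
Joint ranges: [-150.9, 150.9], [-52.94, 120.26], [3.33, 152.33], [-74.26, 254.26], [0, 154.13], [-172.89, 172.89]. Speed limits (degrees/s): [127.2, 127.2, 159.86, 180, 180, 180].

### API

Orientations are given as [roll, pitch, yaw] about the fixed x, y, z axes, in that order (R = Rz(yaw) Ry(pitch) Rx(roll)).
In Python, from plant import robot gives the robot as it stands.
- The arm moves only by the tool drive_tool, never from a script. Its argument "motion" is one flat list of numbers, 7 for each row, row after row: the finger opening in m, from 0 to 0.0919, then the shift along the tool's x, y, z in m, then the turn, a rotation vector about the tool's x, y, z in degrees. A call has 1 to 8 rows; each row is the pose to reach, as a shift and turn from the pose commanded when the call began, along the tool's axes at that moment; what a row does not reach only later rows make up. A row lasts 1/8 s, in which the tool goes at most 62.5 mm and 10.7 degrees, less where a joint would pass 70% of its speed; a pose out of reach is approached as far as the arm can. A call with a gripper value outside its range is refused whole. The fingers move at their own pace and stop on an object; "newtons" is the grip in N (left out, the last holds). Time passes only in rows, so rows that repeat a pose let the fingers close. It gives the time, the measured TCP pose, the force and the opening at its end, in the units of the state.
- robot.get_state(): the state, without advancing time (a new reading comes with each control period).
- robot.snapshot(name): name is "side" or "top"; returns a dict with "frame" (420x560x3 uint8, red, green, blue), "fx", "fy", "cx", "cy" (pixels), "camera_from_world" (4x4, takes a point from world to camera coordinates). Camera axes: x right, y up, looking along -z (the intrinsics and any distortion apply to the point x, -y, -z); pixel columns grow to the right and rows downward; lengths in mm; the calibration is good to about 2 mm. A picture is of the moment at which its call begins. There is no depth.
- robot.hand_in(): hands the job in, once; it reports no verdict.
Trained networks look in the newest picture that a camera, given by its name, has taken for a name from the list of things; names that differ only in an ending like _2 or _b are one class to them, and where a whole thing is asked for, a point or a joint stands for the part that bears it (a point fixed in the world has none). Each returns a list of dicts, best first, with "p" (0 to 1); they miss things now and then, are a little off and sometimes report something else, mostly with a low value. They report only what shows in the picture. A call takes as long as a camera call.
- robot.search_frame(label, camera): "position" ([row, column] in pixels, amid what is visible of it).
- robot.tip_of(label, camera): "position" ([row, column] in pixels: a listed point, or the origin of a listed thing).
The state is a dict: "clock": time; "qpos": joint angles; "qvel": joint speeds; "joint_efforts": joint torques, N m; "eef_pos": TCP position; "tcp_rot": TCP orientation; "wrist_force": force on the tool from outside, world axes, zero at the start; "ft_torque": the same for the moment, N m; "width": opening from 0.0 (shut) to 1.0 (fully open).
Only numpy, scipy, OpenCV 4.12 (cv2) and the standard library are available. Lean on these libraries where they do the work, as an engineer would, in place of code of your own. Each camera call takes 0.05 s, during which the arm holds its last target.

### The job

Push the blue bifold door of the little bench cupboard at the post on its fold until both panels are folded right up against the hinge side. Then pick up the green movement tray, keep it level, set it down on the cupboard's floor board with its front end just through the doorway and its orange pull towards the robot, and let go of it. Take it again by the orange pull and slide it straight in beside the black case until it is fully home against the back wall; leave the door folded open and everything else where it is.

Things in the scene. Friction and masses are not known exactly. Their poses are not given: they have to be found in the camera images.
- cupboard: white bench cupboard, fixed; place and yaw (up to 10 degrees) vary. Origin: on the bench (z = 0) under the middle of the door track (dark strip); x points into the cupboard, y left along the track, z up. Brown floor board: top at z = 15 mm, x = -90 (apron before the door) to 225 mm, 270 mm wide. Side walls: inner faces y = +-125 mm, from x = 0 back, 80 mm high.
- roof_edge (a point): middle of the roof's front edge, 90 mm behind the door track and 90 mm above the bench (roof top). The roof is clear plastic, 10 mm thick (underside 80 mm up) and covers only x = 90 to 225 mm of the cupboard; in front of this edge it is open above.
- back_stop (a point): middle of the back wall's inner face at floor-board level: x = 215, y = 0, z = 15 mm in the cupboard's frame. The tray's front end meets this wall when fully home.
- jamb (a point): the door's fixed hinge, at x = 0, y = -125, z = 18 mm in the cupboard's frame (right-hand end of the track, seen from the robot); hinge axis upright.
- door (a joint): angle a (rad) of the first door panel: 0 = shut flat along the track, 1.45 = fully folded (stop); starts about 0.5 to 0.95. Two blue panels, 125 mm between hinges, 8 mm thick, tops 80 mm above the bench. The fold points to the robot, at x = -125 sin a, y = -125 + 125 cos a mm in the cupboard's frame; panel two leads back from it to the track. Stays where left; 2 to 3 N at the fold moves it.
- fold (a point): centre of the top (122 mm above the bench) of the upright brass post on the fold, 16 mm thick with an orange cap 20 mm wide and 6 mm high; it stands free for 42 mm above the panels' tops. Push it round the jamb hinge on a circle of 125 mm radius.
- tray: open green tray, three watch movements fixed in it, about 0.3 to 0.5 kg: body 140 (its x) x 60 (y) x 36 mm high, orange pull on its rear (-x) end. Origin: at the underside, under the body's middle (near its centre of mass); z up. Starts on the bench left or right of the cupboard, x axis within 25 degrees of away from the robot. Fully home its origin is at x = 145, y about 55 mm in the cupboard's frame.
- tray_pull (a point): the place to grip the orange pull: a bar 14 mm wide (tray's y) running back 39 mm from the tray's rear end, 8 to 34 mm above its underside. This point is 92 mm behind the tray's origin (22 mm behind the rear end), 24 mm above its underside.
- pliers_block: wooden block 70 x 100 x 35 mm with two yellow-and-black pliers standing in it, 134 mm tall over all; origin under its centre; leave alone
- stowed_case: flat black case 100 x 50 x 40 mm already stowed inside the cupboard, behind the hinge-side panel; origin under its centre; leave alone
- oil_jar: amber glass jar with black cap, 54 mm wide, 75 mm tall; origin under its centre; leave alone
- black_tin: round black tin, 80 mm wide, 32 mm tall; origin under its centre; leave alone
- blue_dish: shallow blue dish, 100 mm wide, 22 mm tall; origin under its centre; leave alone
- beaker: clear glass beaker, 72 mm wide, 75 mm tall; origin under its centre; leave alone

How it is judged (in metres and radians):
On the way, in this order (a step that is already met when the one before it is completed fails the run):
1. the bifold door is folded up (door angle above 1.28) (value of joint door above 1.28 rad), for 0.2 s.
2. the tray has been set down level on the floor board with its front end through the doorway, and let go (z of tray in the frame of cupboard between 0.01 and 0.022 m and angle between tray's own z axis and vertical below 0.1 rad and x of tray in the frame of cupboard between -0.068 and 0.095 m and angle between the x axis of tray and the x axis of cupboard, either way round below 0.35 rad and x of tray_pull in the frame of cupboard below 0 m and contact force between the fingers and tray below 0.2 N and linear speed of tray below 0.02 m/s), for 0.2 s.
3. the tray has been taken by its orange pull (distance between the grasp point and tray_pull below 0.03 m and contact force between the fingers and tray above 5 N), for 0.1 s.
At the end, for the whole second after the job is handed in: The tray lies level on the cupboard's floor board, pull towards the doorway, straight within 0.15 rad and its front end within 13 mm of the back wall, at rest and let go; the door is still folded up (angle above 1.25) (z of tray in the frame of cupboard between 0.01 and 0.022 m and angle between tray's own z axis and vertical below 0.1 rad and x of tray in the frame of cupboard between 0.132 and 0.155 m and x of tray_pull in the frame of cupboard above 0 m and angle between the x axis of tray and the x axis of cupboard, either way round below 0.15 rad and linear speed of tray below 0.01 m/s and contact force between the fingers and tray below 0.2 N and value of joint door above 1.25 rad); the robot touches nothing.
It fails at once if the tray is tipped by more than 0.35 rad (angle between tray's own z axis and vertical above 0.35 rad).
It fails at once if a bystander (pliers block, stowed case, oil jar, black tin, blue dish or beaker) is shifted by more than 20 mm or tipped over (distance of any of pliers_block, stowed_case, oil_jar, black_tin, blue_dish, beaker from where it was at the start of the episode above 0.02 m or angle between any of pliers_block, stowed_case, oil_jar, black_tin, blue_dish, beaker's own z axis and vertical above 0.3 rad).
It also fails if it takes over 72 s, if anything falls off the work surface, if the arm or the gripper's body presses on something with over 40 N, if the wrist force passes 120 N, or if a joint passes its speed limit or range.

## Working session

There is one attempt and no reset: what is moved stays moved. The work goes in short steps, Python scripts to look and compute and a tool call to move; the robot and the scene stay as the last step left them, time stands still between calls to the robot, and variables do not carry over. Pictures are saved under pics/ and viewed, and the job is handed in when it is done.

Besides the shell and the picture viewer there is one more tool, called as name(argument=value, ...) on one line, values as JSON. drive_tool: Moves the arm, as the interface text tells. Its arguments: {"type":"object","properties":{"motion":{"type":"array"},"newtons":{"type":"number"}},"required":["motion"]}

```bash
ls; mkdir -p pics
python3 - <<'E'
from plant import robot
import cv2
s=robot.get_state();print(s)
for n in("side","top"):
    d=robot.snapshot(n);cv2.imwrite(f"pics/{n}0.png",d["frame"][:,:,::-1])
    print(n,d["fx"],d["fy"],d["cx"],d["cy"],d["camera_from_world"], [k for k in d])
    for l in ["cupboard","roof_edge","back_stop","jamb","fold","tray","tray_pull","pliers_block","stowed_case","oil_jar","black_tin","blue_dish","beaker"]:
        print(l,[(round(x["p"],2),[round(float(v)) for v in x["position"]]) for x in robot.tip_of(l,n)][:3])
print(robot.get_state()["clock"])
E
```

```text
pics
{'clock': 0.0, 'qpos': array([-6.69437591e+01,  2.02606755e+01,  9.36293480e+01,  3.69110423e-05,
        6.61874400e+01, -1.37742295e-01]), 'qvel': array([-0.0234649 , -0.05648224,  0.0048221 , -0.05438427,  0.01531296,
        0.02622857]), 'joint_efforts': array([-3.05905251e-04, -5.93834209e+01, -3.34216797e+01,  6.98615704e-02,
        2.29989644e-02, -1.09715763e-04]), 'eef_pos': array([ 245.95675629, -574.02944546,  213.88140365]), 'tcp_rot': array([-1.79999780e+02,  7.74631466e-02, -6.68060316e+01]), 'wrist_force': array([ 0.22127873, -0.39453286,  0.23157784]), 'ft_torque': array([0.0105508 , 0.04007205, 0.02211446]), 'width': 0.9998162676449884}
side 453.46681786406026 453.46681786406026 280.85985709893157 197.09299633299338 [[-8.74387677e-01 -4.84899739e-01 -1.78447124e-02  5.24520175e+02]
 [ 2.86376561e-01 -5.45393429e-01  7.87740105e-01 -2.29211842e+02]
 [-3.91707360e-01  6.83679933e-01  6.15749213e-01 -1.16886048e+03]
 [ 0.00000000e+00  0.00000000e+00  0.00000000e+00  1.00000000e+00]] ['frame', 'fx', 'fy', 'cx', 'cy', 'camera_from_world']
cupboard [(0.83, [218, 284
[... 612 characters left out ...]
6451e-01 -1.63720378e-02  1.46221073e-01 -5.71798212e+02]
 [-1.46190823e-01  3.03594251e-03  9.89251751e-01 -1.26756277e+03]
 [ 0.00000000e+00  0.00000000e+00  0.00000000e+00  1.00000000e+00]] ['frame', 'fx', 'fy', 'cx', 'cy', 'camera_from_world']
cupboard [(0.57, [204, 275]), (0.47, [231, 286])]
roof_edge [(0.64, [162, 281])]
back_stop []
jamb [(0.59, [207, 315]), (0.42, [265, 166]), (0.21, [202, 272])]
fold [(0.64, [229, 288])]
tray [(0.66, [267, 165])]
tray_pull [(0.91, [298, 165])]
pliers_block [(0.65, [254, 377])]
stowed_case [(0.61, [156, 301])]
oil_jar [(0.81, [187, 380]), (0.31, [220, 112])]
black_tin [(0.55, [183, 170])]
blue_dish [(0.79, [222, 112])]
beaker [(0.73, [212, 446])]
1.4
```

View pics/side0.png

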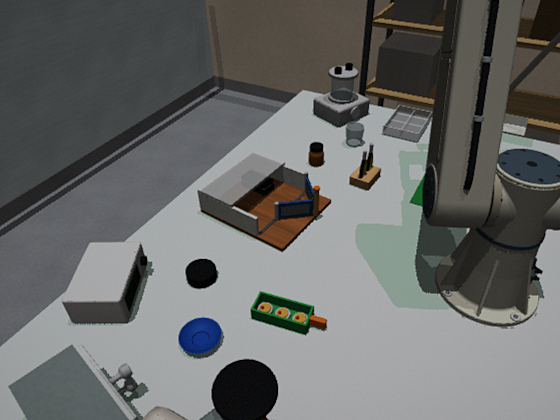

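View pics/top0.png

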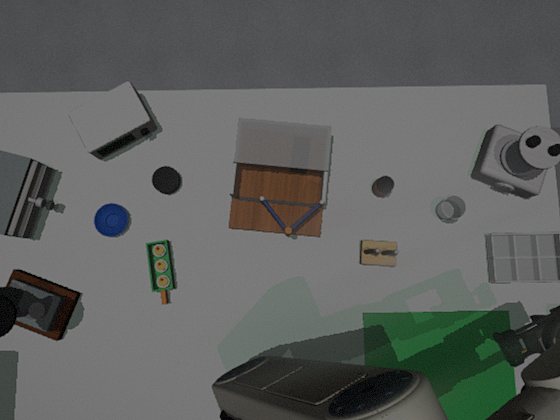

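The side view shows the tray at (row 312, col 283) with its pull to the right, and the door fold post at (188, 316). The top view shows the tray at (266, 161), the fold at (231, 289) and the cupboard between columns 230 and 330. I'll zoom in for precise corners.

Run:
```python
import cv2
t=cv2.imread("pics/top0.png");s=cv2.imread("pics/side0.png")
cv2.imwrite("pics/t_c.png",cv2.resize(t[110:245,220:340],None,fx=4.4,fy=4.4,interpolation=cv2.INTER_CUBIC))
cv2.imwrite("pics/t_t.png",cv2.resize(t[230:310,130:200],None,fx=6,fy=6,interpolation=cv2.INTER_CUBIC))
cv2.imwrite("pics/s_c.png",cv2.resize(s[145:255,190:340],None,fx=5,fy=5,interpolation=cv2.INTER_CUBIC))
cv2.imwrite("pics/s_t.png",cv2.resize(s[280:345,235:335],None,fx=6,fy=6,interpolation=cv2.INTER_CUBIC))
```

```text
(no output)
```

View pics/t_c.png

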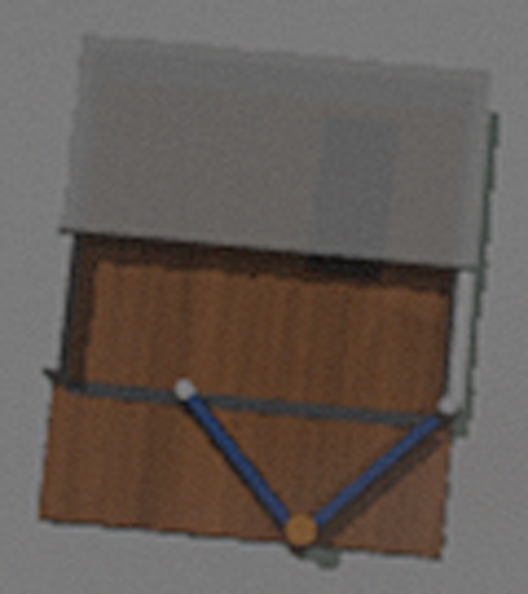

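View pics/t_t.png

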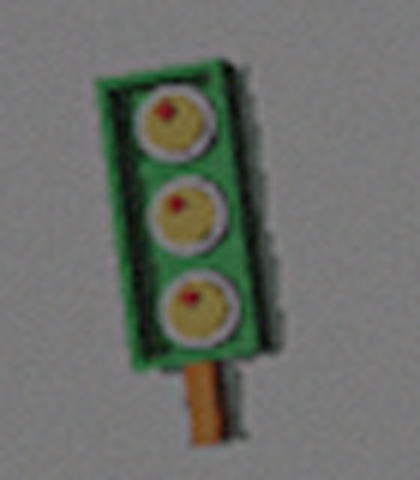

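View pics/s_c.png

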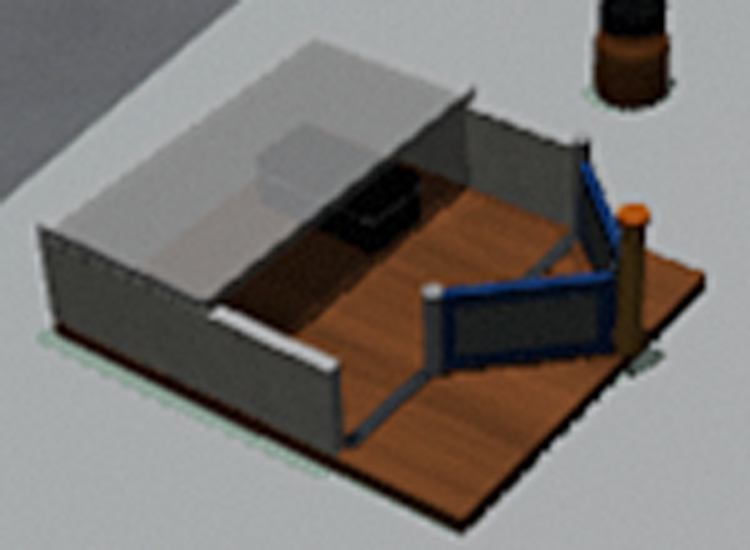

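View pics/s_t.png

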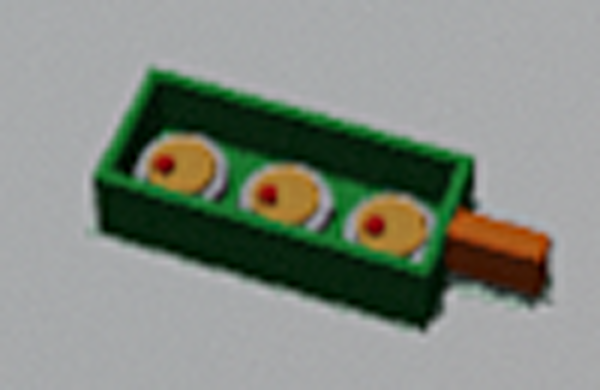

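```bash
cat > h.py <<'E'
import numpy as np
from scipy.optimize import least_squares
from plant import robot
K={}
K["side"]=(453.4668,280.86,197.093,np.array([[-8.74387677e-01,-4.84899739e-01,-1.78447124e-02,5.24520175e+02],[2.86376561e-01,-5.45393429e-01,7.87740105e-01,-2.29211842e+02],[-3.91707360e-01,6.83679933e-01,6.15749213e-01,-1.16886048e+03]]))
K["top"]=(454.1933,278.0295,208.0498,np.array([[-1.66399858e-02,-9.99861360e-01,6.09459006e-04,-3.81285491e+00],[9.89116451e-01,-1.63720378e-02,1.46221073e-01,-5.71798212e+02],[-1.46190823e-01,3.03594251e-03,9.89251751e-01,-1.26756277e+03]]))
def proj(cam,P):
    f,cx,cy,M=K[cam];c=M[:,:3]@np.asarray(P,float)+M[:,3]
    return np.array([cx+f*c[0]/-c[2],cy+f*(-c[1])/-c[2]])
def tri(obs): # [(cam,(col,row))]
    return least_squares(lambda P:np.concatenate([proj(c,P)-uv for c,uv in obs]),[450,0,50.])
def R(t): return np.array([[np.cos(t),-np.sin(t),0],[np.sin(t),np.cos(t),0],[0,0,1]])
def W(p,L): return np.array([p[0],p[1],p[2]])+R(p[3])@np.array(L,float)
def fit(obs,p0): # obs (cam,local,uv)
    return least_squares(lambda p:np.concatenate([proj(c,W(p,L))-uv for c,L,uv in obs]),p0)
def inv(p,X): return R(-p[3])@(np.array(X,float)-np.array(p[:3]))
E
python3 - <<'E'
from h import *
tc=lambda u,v:np.array([220+u/4.4,110+v/4.4])-.4
sc=lambda u,v:np.array([190+u/5,145+v/5])-.4
tt=lambda u,v:np.array([130+u/6,230+v/6])-.4
st=lambda u,v:np.array([235+u/6,280+v/6])-.4
obs=[("top",(-90,135,15),tc(40,520)),("top",(-90,-135,15),tc(440,556)),("side",(-90,135,15),sc(463,521)),("side",(-90,-135,15),sc(705,275)),
 ("side",(0,125,80),sc(336,362)),("top",(90,135,90),tc(62,230)),("top",(90,-135,90),tc(475,268)),("side",(90,135,90),sc(207,302)),("side",(90,-135,90),sc(473,92))]
r=fit(obs,[500,0,0,0.]);print(r.x,np.degrees(r.x[3]),r.fun.reshape(-1,2).round(1).tolist())
c=r.x
f=tri([("top",tc(300,529)),("side",sc(634,211))]);print("fold",f.x,f.fun.round(1)); L=inv(c,f.x);print(L,"a",np.arctan2(-L[0],L[1]+125),np.hypot(L[0],L[1]+125))
o2=[("top",(70,30,36),tt(97,80)),("top",(70,-30,36),tt(228,60)),("top",(-70,-30,36),tt(262,352)),("top",(-70,30,36),tt(135,370)),
("side",(70,30,36),st(97,182)),("side",(70,-30,36),st(152,70)),("side",(-70,-30,36),st(473,158)),("side",(-70,30,36),st(430,268)),
("side",(-70,30,0),st(424,328)),("side",(70,30,0),st(98,232)),("top",(-109,0,34),tt(207,440))]
r=fit(o2,[380,250,0,0.]);print("tray",r.x,np.degrees(r.x[3]),r.fun.reshape(-1,2).round(1).tolist())
p=tri([("top",tt(207,403)),("side",st(500,232))]);print("pull top mid tri",p.x, "pull pred",W(r.x,(-92,0,24)))
for l,z in(("oil_jar",0),("pliers_block",0),("black_tin",0),("blue_dish",0)):
    pass
E
```

```text
[ 5.96576936e+02 -1.13065912e+01 -6.61809437e+00 -1.13672760e-01] -6.512969383780077 [[-0.2, -0.7], [0.5, 0.0], [-0.3, -0.0], [0.3, -0.0], [0.9, 0.6], [-0.8, -0.5], [0.3, -0.1], [-0.1, 0.4], [0.3, -0.5]]
fold [500.50042348 -38.27688553 120.45023524] [-0. -0.  0.  0.]
[-92.39726531 -37.69401133 127.06832961] a 0.8137221639905742 127.12037717701477
tray [ 4.14313259e+02  3.27541222e+02 -4.74197372e+00  1.52574714e-01] 8.74188717044708 [[0.2, -0.3], [-0.9, -0.4], [0.0, -0.4], [0.1, 0.2], [-0.5, -0.9], [-0.1, -0.6], [0.3, -0.2], [-0.2, 1.2], [0.5, 0.5], [0.2, 0.1], [0.7, 0.5]]
pull top mid tri [325.53757962 313.54550403  28.59875723] pull pred [323.38201907 313.55874535  19.25802628]
```

```bash
cat >> h.py <<'E'
from scipy.spatial.transform import Rotation as Ro
def cur():
    s=robot.get_state();return s,np.array(s["eef_pos"]),Ro.from_euler("xyz",s["tcp_rot"],degrees=True)
def to(*targets): # (x,y,z,yaw) world, tool down; print tool-frame shift mm + turn
    s,p,r=cur()
    print("t",round(float(s["clock"]),2),"pos",p.round(1),"rpy",np.round(s["tcp_rot"],1),"F",np.round(s["wrist_force"],1),"w",round(float(s["width"])*91.9,1))
    for t in targets:
        d=r.inv().apply(np.array(t[:3])-p); rv=(r.inv()*Ro.from_euler("xyz",[180,0,t[3]],degrees=True)).as_rotvec(degrees=True)
        print(np.round(t,1),"->",d.round(1),rv.round(1))
E
python3 - <<'E'
from h import *
tc=lambda u,v:np.array([220+u/4.4,110+v/4.4])-.4
sc=lambda u,v:np.array([190+u/5,145+v/5])-.4
tt=lambda u,v:np.array([130+u/6,230+v/6])-.4
st=lambda u,v:np.array([235+u/6,280+v/6])-.4
obs=[("top",(-90,135,15),tc(40,520)),("top",(-90,-135,15),tc(440,556)),("side",(-90,135,15),sc(463,521)),("side",(-90,-135,15),sc(705,275)),
 ("side",(0,125,80),sc(336,362)),("top",(90,135,90),tc(62,230)),("top",(90,-135,90),tc(475,268)),("side",(90,135,90),sc(207,302)),("side",(90,-135,90),sc(473,92))]
o2=[("top",(70,30,36),tt(97,80)),("top",(70,-30,36),tt(228,60)),("top",(-70,-30,36),tt(262,352)),("top",(-70,30,36),tt(135,370)),
("side",(70,30,36),st(97,182)),("side",(70,-30,36),st(152,70)),("side",(-70,-30,36),st(473,158)),("side",(-70,30,36),st(430,268)),
("side",(-70,30,0),st(424,328)),("side",(70,30,0),st(98,232)),("top",(-109,0,34),tt(207,440))]
for o,g in((obs,(590,-10,0)),(o2,(414,327,.15))):
  for cams in(("top",),("side",),("top","side")):
    q=[x for x in o if x[0] in cams]
    r=least_squares(lambda p:np.concatenate([proj(c,W((p[0],p[1],0,p[2]),L))-uv for c,L,uv in q]),g)
    print(cams,r.x.round(1),np.degrees(r.x[2]).round(2),np.sqrt((r.fun**2).mean()).round(2))
for n in ("top","side"):
    print(n,proj(n,[245.96,-574,213.9]))
c=(596,-11.3,0,-.1137)
for a in(.81,1.0,1.2,1.4,1.45): print(a,W(c,(-125*np.sin(a),-125+125*np.cos(a),90)).round(1), np.degrees(a)-6.5)
to(W(c,(-92,-37,0)).tolist()[:2]+[180,40],W(c,(-92,-37,0)).tolist()[:2]+[90,40])
E
```

```text
('top',) [ 5.946e+02 -1.150e+01 -1.000e-01] -6.44 0.56
('side',) [ 5.935e+02 -4.700e+00 -1.000e-01] -6.41 0.49
('top', 'side') [ 5.947e+02 -9.000e+00 -1.000e-01] -6.45 0.85
('top',) [4.141e+02 3.261e+02 1.000e-01] 8.05 0.41
('side',) [4.128e+02 3.306e+02 2.000e-01] 9.38 0.57
('top', 'side') [4.134e+02 3.287e+02 2.000e-01] 8.96 0.77
top [513.14733743 327.58898036]
side [454.4012896  101.17142028]
0.81 [501.6 -39.6  90. ] 39.90958140559668
1.0 [485.  -56.5  90. ] 50.79577951308232
1.2 [471.2 -77.3  90. ] 62.25493541569878
1.4 [ 461.8 -100.4   90. ] 73.71409131831524
1.45 [ 460.2 -106.4   90. ] 76.57888029396936
t 1.4 pos [ 246.1 -574.5  214.6] rpy [-180.     0.   -66.8] F [-0.1  0.5  0. ] w 91.9
[500.4 -37.6 180.   40. ] -> [-393.3 -445.1   34.6] [  -0.     0.  -106.8]
[500.4 -37.6  90.   40. ] -> [-393.3 -445.1  124.6] [  -0.     0.  -106.8]
```

drive_tool(motion=[0.045,-0.393,-0.445,0.035,0,0,-107,0.045,-0.393,-0.445,0.035,0,0,-107,0.045,-0.393,-0.445,0.035,0,0,-107,0.045,-0.393,-0.445,0.035,0,0,-107,0.045,-0.393,-0.445,0.035,0,0,-107,0.045,-0.393,-0.445,0.035,0,0,-107,0.045,-0.393,-0.445,0.035,0,0,-107,0.045,-0.393,-0.445,0.035,0,0,-107])

```text
clock: 2.4
eef_pos: [460.7, -121.6, 185.4]
tcp_rot: [180.0, -0.1, 19.5]
wrist_force: [0.8, -0.2, -0.0]
width: 0.488
```

Run:
```python
from h import *
to((500.5,-39,180,40))
```

```text
t 2.4 pos [ 460.7 -121.6  185.4] rpy [ 1.80e+02 -1.00e-01  1.95e+01] F [ 0.8 -0.2 -0. ] w 44.9
[500.5 -39.  180.   40. ] -> [ 65.  -64.6   5.5] [  0.   -0.  -20.5]
```

drive_tool(motion=[0.045,0.065,-0.065,0.005,0,0,-20.5,0.045,0.065,-0.065,0.005,0,0,-20.5,0.045,0.065,-0.065,0.005,0,0,-20.5,0.045,0.065,-0.065,0.005,0,0,-20.5])

```text
clock: 2.9
eef_pos: [499.6, -41.3, 180.1]
tcp_rot: [-180.0, 0.0, 39.5]
wrist_force: [-0.4, -1.3, -0.5]
width: 0.487
```

Run:
```python
from h import *
import cv2
to((500.5,-39,90,40))
p=cur()[1]
for n in("side","top"):
    f=robot.snapshot(n)["frame"][:,:,::-1].copy()
    u=proj(n,p);print(n,u)
    x,y=int(u[0]),int(u[1]);x0,y0=max(0,x-55),max(0,y-45)
    cv2.imwrite(f"pics/{n}1.png",cv2.resize(f[y0:y0+100,x0:x0+120],None,fx=5.5,fy=5.5,interpolation=cv2.INTER_CUBIC));print(x0,y0)
```

```text
t 2.9 pos [499.6 -41.3 180.1] rpy [-180.     0.    39.5] F [-0.4 -1.3 -0.5] w 44.8
[500.5 -39.   90.   40. ] -> [ 2.3 -1.2 90.1] [-0.   0.  -0.5]
side [317.83898332 169.39763201]
262 124
top [289.48567283 227.83849994]
234 182
```

View pics/side1.png

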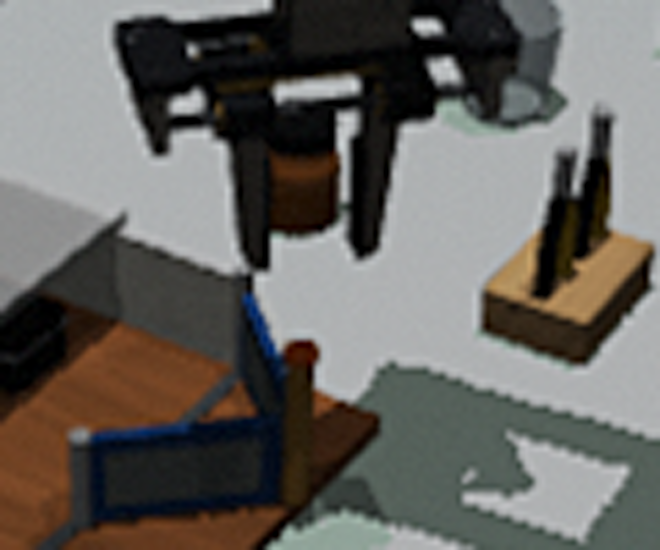

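View pics/top1.png

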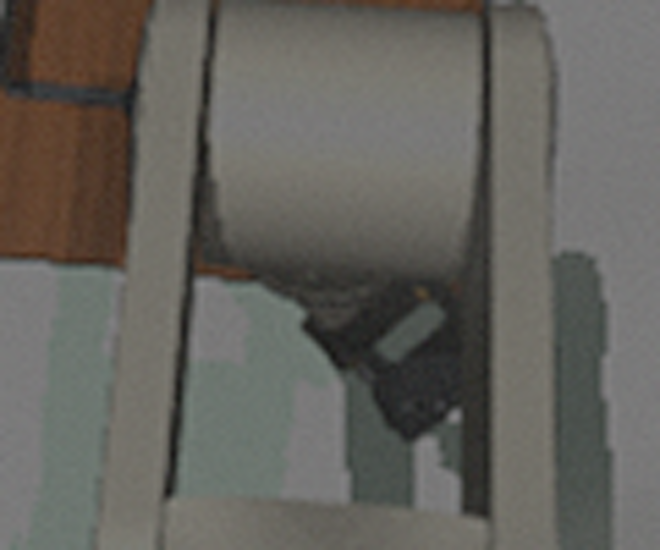

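The side view shows the fingers straddling above the post: tips at about (171, 318), against a projected (169, 318). So side-camera rows read roughly 2 px low, and I'll trust the top-view xy. Descending.

drive_tool(motion=[0.045,0.002,-0.001,0.045,0,0,0,0.045,0.002,-0.001,0.089,0,0,0,0.045,0.002,-0.001,0.089,0,0,0,0.045,0.002,-0.001,0.089,0,0,0])

```text
clock: 3.5
eef_pos: [501.5, -39.4, 92.4]
tcp_rot: [180.0, -0.0, 39.5]
wrist_force: [0.5, -0.4, -0.1]
width: 0.487
```

Run:
```python
from h import *
import cv2
c=(595.8,-11.4,0,np.radians(-6.47))
T=[]
off=22.5-8+0  # jaw pad half-opening minus post radius: TCP leads post
for a in(.9,1.0,1.1,1.2,1.3,1.4,1.45):
    f=W(c,(-125*np.sin(a),-125+125*np.cos(a),90)); T.append((f[0],f[1],90,np.degrees(a)-6.47))
to(*T)
for n in("side",):
    f=robot.snapshot(n)["frame"][:,:,::-1].copy()
    cv2.imwrite(f"pics/{n}2.png",cv2.resize(f[124:224,262:382],None,fx=5.5,fy=5.5,interpolation=cv2.INTER_CUBIC))
```

```text
t 3.5 pos [501.5 -39.4  92.4] rpy [180.   -0.   39.5] F [ 0.5 -0.4 -0.1] w 44.8
[493.2 -47.4  90.   45.1] -> [-11.5   0.8   2.4] [ 0.  -0.  -5.6]
[484.8 -56.6  90.   50.8] -> [-23.9   2.7   2.4] [  0.   -0.  -11.3]
[477.4 -66.7  90.   56.6] -> [-36.    5.7   2.4] [  0.  -0. -17.]
[471.1 -77.5  90.   62.3] -> [-47.7  10.    2.4] [  0.   -0.  -22.7]
[465.8 -88.8  90.   68. ] -> [-59.   15.4   2.4] [  0.   -0.  -28.5]
[ 461.7 -100.6   90.    73.7] -> [-69.7  21.9   2.4] [  0.   -0.  -34.2]
[ 460.1 -106.7   90.    76.6] -> [-74.7  25.5   2.4] [  0.1  -0.  -37.1]
```

View pics/side2.png

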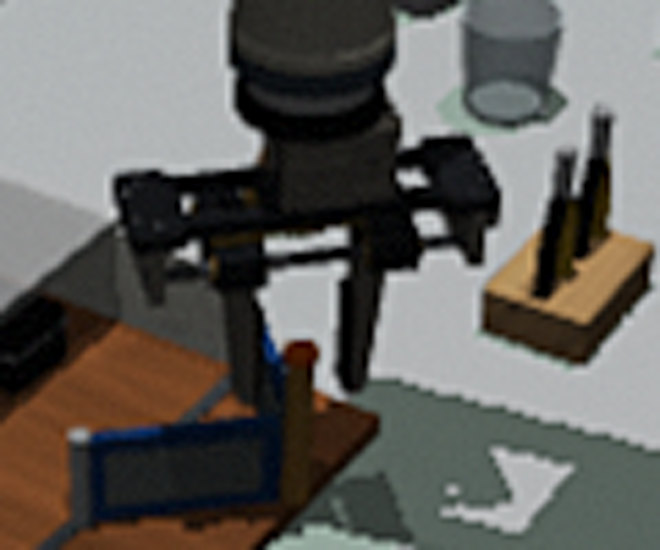

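The fingers straddle the post at crop (300, 350) cleanly. Pushing along the arc.

drive_tool(motion=[0.03,-0.003,0,0.002,0,0,-2,0.03,-0.0115,0.001,0.002,0,0,-5.6,0.03,-0.024,0.003,0.002,0,0,-11.3,0.03,-0.036,0.006,0.002,0,0,-17,0.03,-0.048,0.01,0.002,0,0,-22.7,0.03,-0.059,0.015,0.002,0,0,-28.5,0.03,-0.07,0.022,0.002,0,0,-34.2,0.03,-0.07,0.022,0.002,0,0,-34.2])

```text
clock: 4.55
eef_pos: [462.0, -101.1, 90.8]
tcp_rot: [179.8, -0.0, 73.7]
wrist_force: [0.3, 0.0, -1.2]
width: 0.325
```

Run:
```python
from h import *
import cv2
c=(595.8,-11.4,0,np.radians(-6.47))
T=[]
for a in(1.45,1.5):
    f=W(c,(-125*np.sin(a),-125+125*np.cos(a),90)); T.append((f[0],f[1],90,np.degrees(a)-6.47))
to(*T)
for n in("side",):
    f=robot.snapshot(n)["frame"][:,:,::-1].copy()
    cv2.imwrite(f"pics/{n}3.png",cv2.resize(f[124:224,262:382],None,fx=5.5,fy=5.5,interpolation=cv2.INTER_CUBIC))
```

```text
t 4.55 pos [ 462.  -101.1   90.8] rpy [179.8  -0.   73.7] F [ 0.3  0.  -1.2] w 29.8
[ 460.1 -106.7   90.    76.6] -> [-5.9 -0.3  0.8] [ 0.2 -0.  -2.9]
[ 458.8 -112.8   90.    79.5] -> [-12.1   0.2   0.8] [ 0.2  0.  -5.8]
```

View pics/side3.png

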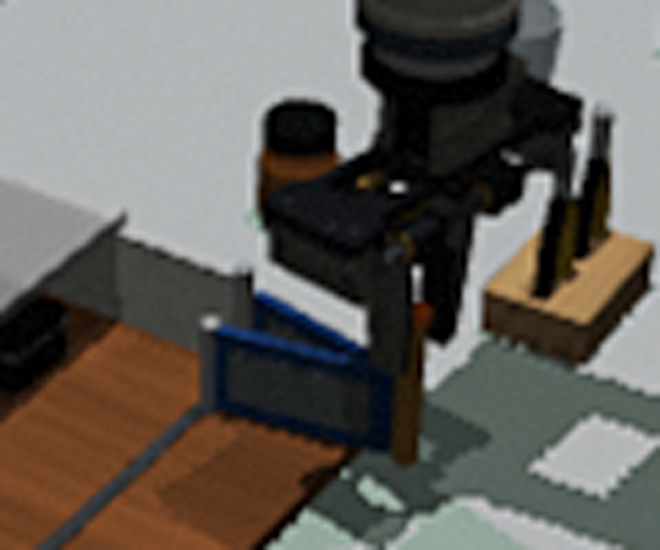

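drive_tool(motion=[0.03,-0.006,0,0.001,0,0,-3,0.03,-0.01,0,0.001,0,0,-5,0.03,-0.01,0,0.001,0,0,-5])

```text
clock: 4.97
eef_pos: [459.5, -109.6, 89.1]
tcp_rot: [179.9, -0.0, 78.7]
wrist_force: [2.7, 2.7, 1.7]
width: 0.328
```

Run:
```python
from h import *
import cv2
to((460,-108,90,78))
for n in("side",):
    f=robot.snapshot(n)["frame"][:,:,::-1].copy()
    cv2.imwrite(f"pics/{n}4.png",cv2.resize(f[124:224,262:382],None,fx=5.5,fy=5.5,interpolation=cv2.INTER_CUBIC))
```

```text
t 4.97 pos [ 459.5 -109.6   89.1] rpy [179.9  -0.   78.7] F [2.7 2.7 1.7] w 30.1
[ 460 -108   90   78] -> [ 1.6  0.2 -0.9] [ 0.1 -0.   0.7]
```

View pics/side4.png

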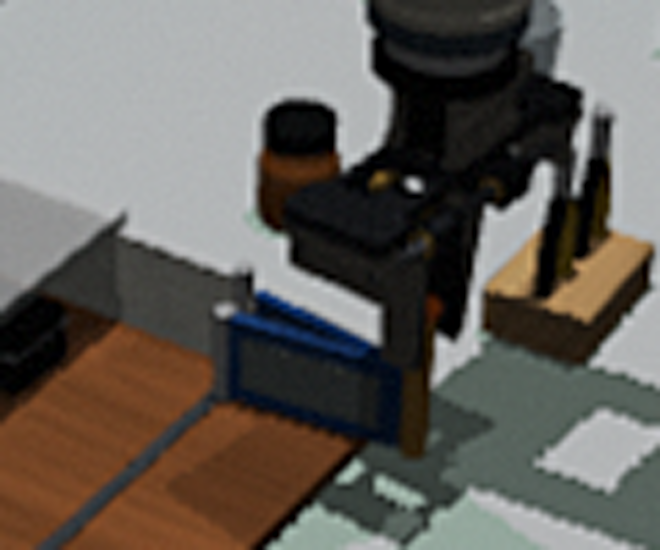

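drive_tool(motion=[0.03,-0.003,0,0,0,0,-1,0.03,-0.005,0,0,0,0,-2,0.03,-0.005,0,0,0,0,-2])

```text
clock: 5.4
eef_pos: [459.7, -110.6, 88.9]
tcp_rot: [179.8, -0.4, 80.6]
wrist_force: [10.7, 32.3, 2.6]
width: 0.329
```

The force jumped to 32 N, so the door is at its stop. Backing off and rising.

drive_tool(motion=[0.04,0.005,0,0,0,0,0,0.04,0.005,0,0,0,0,0,0.04,0.005,0,-0.06,0,0,0,0.08,0.005,0,-0.1,0,0,0,0.08,0.005,0,-0.1,0,0,0])

```text
clock: 6.02
eef_pos: [459.8, -110.7, 191.1]
tcp_rot: [179.7, 0.1, 80.8]
wrist_force: [0.4, -0.7, 0.6]
width: 0.632
```

Run:
```python
from h import *
to((414.2,326.8,150,98.5))
```

```text
t 6.03 pos [ 459.8 -110.7  191.1] rpy [1.797e+02 1.000e-01 8.080e+01] F [ 0.4 -0.7  0.6] w 58.1
[414.2 326.8 150.   98.5] -> [ 424.6 -115.3   40. ] [  0.3   0.1 -17.7]
```

drive_tool(motion=[0.085,0.425,-0.115,0.04,0,0,-18,0.085,0.425,-0.115,0.04,0,0,-18,0.085,0.425,-0.115,0.04,0,0,-18,0.085,0.425,-0.115,0.04,0,0,-18,0.085,0.425,-0.115,0.04,0,0,-18,0.085,0.425,-0.115,0.04,0,0,-18,0.085,0.425,-0.115,0.04,0,0,-18,0.085,0.425,-0.115,0.04,0,0,-18])

```text
clock: 7.02
eef_pos: [411.1, 330.7, 146.5]
tcp_rot: [-179.9, 0.0, 99.0]
wrist_force: [-0.1, 0.1, -0.6]
width: 0.922
```

drive_tool(motion=[0.085,0,0,0,0,0,0,0.085,0,0,0,0,0,0])

```text
clock: 7.28
eef_pos: [412.2, 326.4, 147.7]
tcp_rot: [-179.9, 0.1, 98.8]
wrist_force: [0.6, -0.1, -0.1]
width: 0.928
```

Run:
```python
from h import *
import cv2
to((414.2,326.8,150,98.5),(414.2,326.8,9,98.5))
f=robot.snapshot("side")["frame"][:,:,::-1].copy()
cv2.imwrite("pics/side5.png",f)
g=robot.snapshot("top")["frame"][:,:,::-1].copy()
cv2.imwrite("pics/top5.png",g)
cv2.imwrite("pics/s5c.png",cv2.resize(f[225:345,220:350],None,fx=5,fy=5,interpolation=cv2.INTER_CUBIC))
```

```text
t 7.28 pos [412.2 326.4 147.7] rpy [-1.799e+02  1.000e-01  9.880e+01] F [ 0.6 -0.1 -0.1] w 85.3
[414.2 326.8 150.   98.5] -> [ 0.1  2.1 -2.3] [-0.1  0.1  0.3]
[414.2 326.8   9.   98.5] -> [  0.2   2.2 138.7] [-0.1  0.1  0.3]
```

View pics/s5c.png

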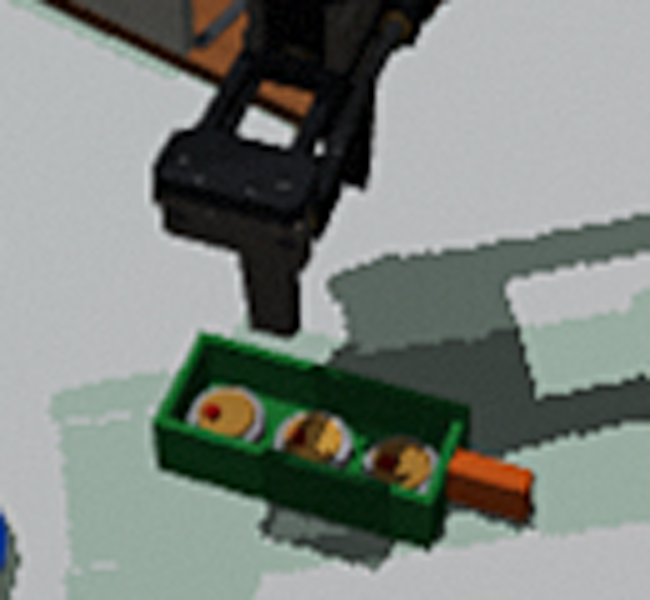

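View pics/top5.png

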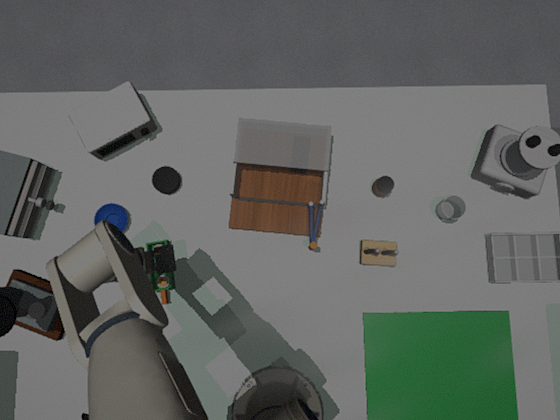

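The top view shows the door folded with the fold at (247, 314). The gripper is over the tray, which is free. Descending.

drive_tool(motion=[0.085,0,0.002,0.06,0,0,0.3,0.085,0,0.002,0.11,0,0,0.3,0.085,0,0.002,0.135,0,0,0.3,0.085,0,0.002,0.138,0,0,0.3,0.085,0,0.002,0.138,0,0,0.3])

```text
clock: 8.0
eef_pos: [414.9, 328.2, 11.0]
tcp_rot: [180.0, -0.0, 98.5]
wrist_force: [0.6, 0.4, 1.9]
width: 0.924
```

drive_tool(motion=[0.04,0,0,0,0,0,0,0.04,0,0,0,0,0,0,0.04,0,0,0,0,0,0,0.04,0,0,0,0,0,0], newtons=30)

```text
clock: 8.5
eef_pos: [414.7, 328.8, 10.9]
tcp_rot: [179.9, -0.0, 98.5]
wrist_force: [-1.1, -0.3, 7.3]
width: 0.648
```

Run:
```python
from h import *
to((414.2,326.8,150,98.5))
```

```text
t 8.5 pos [414.7 328.8  10.9] rpy [179.9  -0.   98.5] F [-1.1 -0.3  7.3] w 59.6
[414.2 326.8 150.   98.5] -> [  -1.8   -0.6 -139.1] [ 0.1 -0.   0. ]
```

drive_tool(motion=[0.04,0,0,-0.02,0,0,0,0.04,0,0,-0.06,0,0,0,0.04,0,0,-0.11,0,0,0,0.04,0,0,-0.13,0,0,0,0.04,0,0,-0.13,0,0,0])

```text
clock: 9.12
eef_pos: [414.8, 328.8, 141.4]
tcp_rot: [179.9, -0.1, 98.5]
wrist_force: [0.4, 0.1, -2.9]
width: 0.649
```

Run:
```python
from h import *
import cv2
c=(595.8,-11.4,0,np.radians(-6.47))
for x in(-25,):
    f=W(c,(x,55,0)); to((f[0],f[1],140,83.5),(f[0],f[1],26,83.5))
f=robot.snapshot("side")["frame"][:,:,::-1].copy()
cv2.imwrite("pics/s6c.png",cv2.resize(f[180:330,220:380],None,fx=4,fy=4,interpolation=cv2.INTER_CUBIC))
```

```text
t 9.12 pos [414.8 328.8 141.4] rpy [ 1.799e+02 -1.000e-01  9.850e+01] F [ 0.4  0.1 -2.9] w 59.6
[577.2  46.1 140.   83.5] -> [-303.8  118.6    1.3] [ 0.1 -0.1 15. ]
[577.2  46.1  26.   83.5] -> [-303.9  118.3  115.3] [ 0.1 -0.1 15. ]
```

View pics/s6c.png

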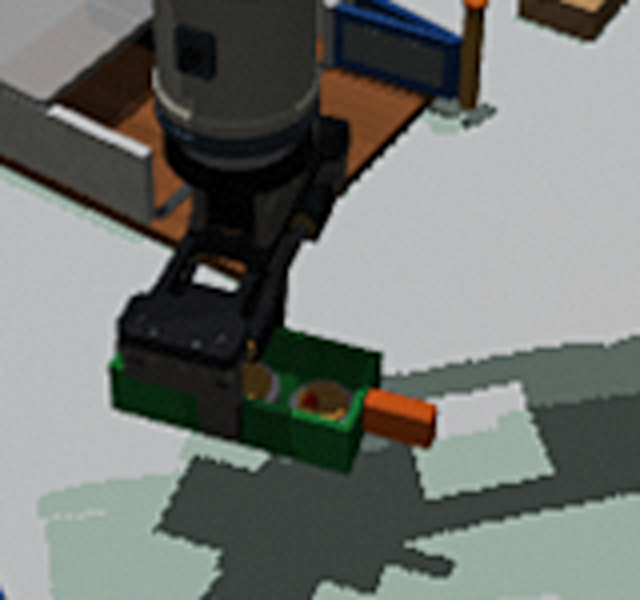

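The tray is lifted level. Carrying it to above the apron.

drive_tool(motion=[0.04,-0.02,0.008,0,0,0,1,0.04,-0.065,0.025,0,0,0,3,0.04,-0.115,0.045,0,0,0,6,0.04,-0.165,0.065,0,0,0,9,0.04,-0.215,0.085,0,0,0,12,0.04,-0.26,0.102,0,0,0,14,0.04,-0.29,0.113,0,0,0,15,0.04,-0.304,0.1185,0,0,0,15])

```text
clock: 10.18
eef_pos: [575.9, 43.8, 138.1]
tcp_rot: [-179.8, 0.0, 83.4]
wrist_force: [-0.1, 1.3, -3.2]
width: 0.649
```

drive_tool(motion=[0.04,0,0,0,0,0,0,0.04,0,0,0,0,0,0])

```text
clock: 10.42
eef_pos: [575.6, 46.2, 139.5]
tcp_rot: [-179.9, -0.0, 83.6]
wrist_force: [-0.2, 0.5, -3.4]
width: 0.649
```

Run:
```python
from h import *
import cv2
c=(595.8,-11.4,0,np.radians(-6.47))
f=W(c,(-25,55,0)); to((f[0],f[1],140,83.5),(f[0],f[1],26,83.5))
f=robot.snapshot("side")["frame"][:,:,::-1].copy()
cv2.imwrite("pics/s7c.png",cv2.resize(f[100:260,190:350],None,fx=4,fy=4,interpolation=cv2.INTER_CUBIC)[:600])
f=robot.snapshot("top")["frame"][:,:,::-1].copy()
cv2.imwrite("pics/t7c.png",cv2.resize(f[110:260,220:340],None,fx=4,fy=4,interpolation=cv2.INTER_CUBIC)[:600])
```

```text
t 10.43 pos [575.6  46.2 139.5] rpy [-179.9   -0.    83.6] F [-0.2  0.5 -3.4] w 59.6
[577.2  46.1 140.   83.5] -> [-0.   1.6 -0.5] [-0.1 -0.   0.1]
[577.2  46.1  26.   83.5] -> [ -0.    1.8 113.5] [-0.1 -0.   0.1]
```

View pics/s7c.png

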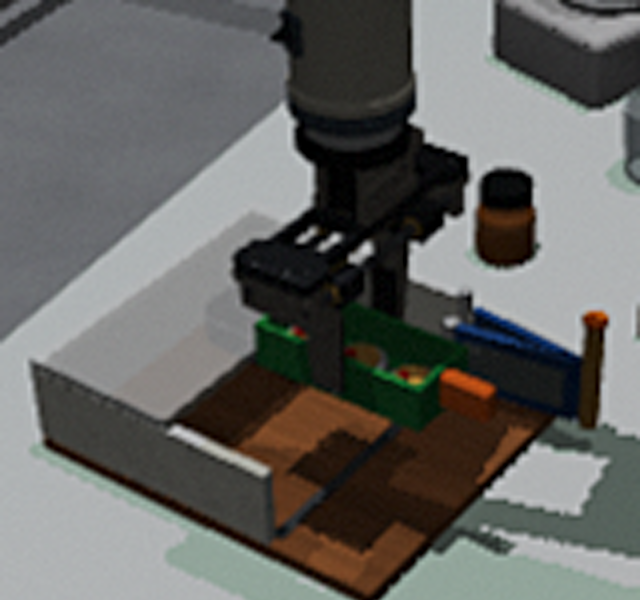

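View pics/t7c.png

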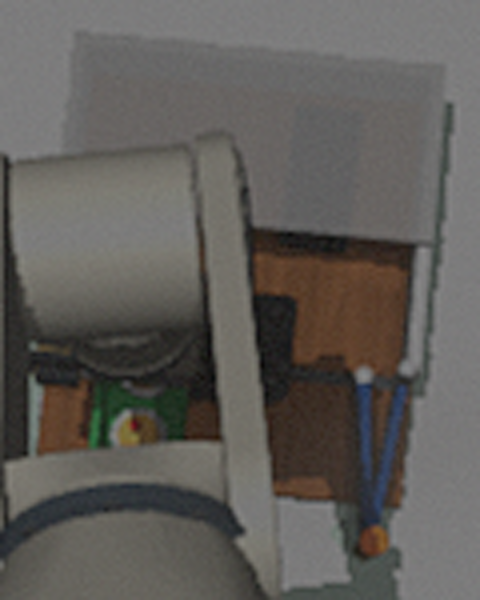

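The tray is over the doorway, parallel to the walls and clear of the door. Lowering.

drive_tool(motion=[0.04,0,0.001,0.03,0,0,0,0.04,0,0.001,0.065,0,0,0,0.04,0,0.001,0.095,0,0,0,0.04,0,0.001,0.106,0,0,0,0.04,0,0.001,0.11,0,0,0,0.04,0,0.001,0.112,0,0,0,0.04,0,0.001,0.112,0,0,0])

```text
clock: 11.4
eef_pos: [578.1, 45.3, 29.0]
tcp_rot: [179.9, -0.0, 83.5]
wrist_force: [0.2, 0.3, -4.4]
width: 0.646
```

Run:
```python
from h import *
to((577.2,46.1,26,83.5))
```

```text
t 11.4 pos [578.1  45.3  29. ] rpy [179.9  -0.   83.5] F [ 0.2  0.3 -4.4] w 59.3
[577.2  46.1  26.   83.5] -> [ 0.7 -1.   3. ] [ 0.1 -0.   0. ]
```

drive_tool(motion=[0.04,0,0,0.001,0,0,0,0.04,0,0,0.002,0,0,0,0.04,0,0,0.003,0,0,0,0.04,0,0,0.003,0,0,0])

```text
clock: 11.9
eef_pos: [577.7, 45.2, 26.0]
tcp_rot: [180.0, -0.0, 83.5]
wrist_force: [-2.9, -0.8, 5.5]
width: 0.65
```

drive_tool(motion=[0.076,0,0,0,0,0,0,0.076,0,0,0,0,0,0,0.076,0,0,0,0,0,0,0.076,0,0,0,0,0,0])

```text
clock: 12.4
eef_pos: [577.5, 45.2, 25.1]
tcp_rot: [180.0, -0.0, 83.5]
wrist_force: [0.5, -0.5, -0.6]
width: 0.829
```

drive_tool(motion=[0.076,0,0,-0.03,0,0,0,0.076,0,0,-0.09,0,0,0,0.076,0,0.09,-0.13,0,0,0,0.076,0,0.15,-0.13,0,0,0,0.076,0,0.2,-0.13,0,0,0,0.076,0,0.2,-0.13,0,0,0])

```text
clock: 13.15
eef_pos: [779.3, 22.1, 155.0]
tcp_rot: [179.9, -0.0, 83.5]
wrist_force: [0.2, 0.1, 0.1]
width: 0.826
```

Run:
```python
from h import *
import cv2
to()
for n in("side","top"):
    f=robot.snapshot(n)["frame"][:,:,::-1].copy();cv2.imwrite(f"pics/{n}8.png",f)
    for l in("tray","tray_pull"): print(n,l,[(round(x["p"],2),x["position"]) for x in robot.tip_of(l,n)][:2])
    r,cc,k=((145,180,4),None,None),0,0
    if n=="side": g=f[145:260,190:350]
    else: g=f[110:260,220:340]
    cv2.imwrite(f"pics/{n}8c.png",cv2.resize(g,None,fx=4,fy=4,interpolation=cv2.INTER_CUBIC))
```

```text
t 13.15 pos [779.3  22.1 155. ] rpy [179.9  -0.   83.5] F [0.2 0.1 0.1] w 75.9
side tray [(0.91, [223.5, 280.3])]
side tray_pull [(0.93, [229.6, 306.1]), (0.41, [276.2, 204.6])]
top tray []
top tray_pull []
```

View pics/side8c.png

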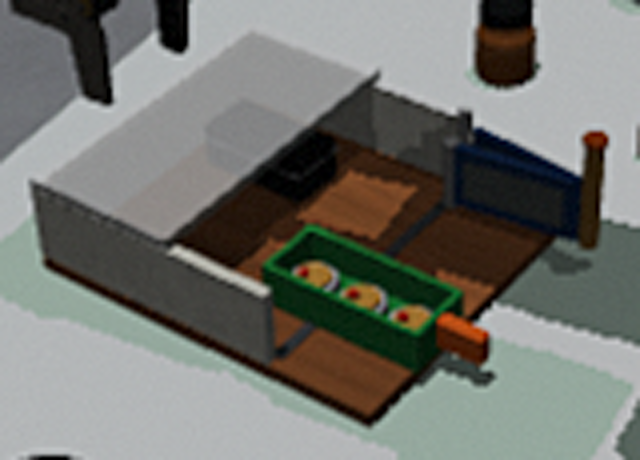

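View pics/top8c.png

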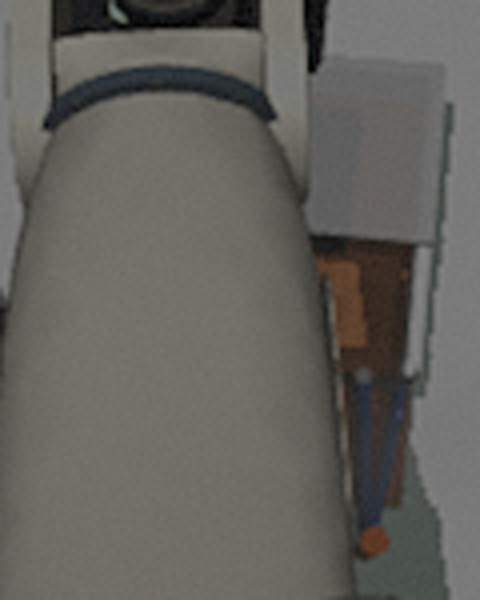

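I had the tool-y sign reversed, so the arm went forward instead of back, safely above the roof at z = 155. The tray stands level, with its front end through the doorway. Next is the pull.

Run:
```python
from h import *
print(proj("side",[577.5,45.2,15]),proj("side",[486.1,55.6,39]), "obs 280.3,223.5 / 306.1,229.6")
to((486.1,55.6,120,83.5),(486.1,55.6,20,83.5))
```

```text
[279.98185492 222.75114066] [305.96693016 228.41593025] obs 280.3,223.5 / 306.1,229.6
t 13.45 pos [775.   22.9 154.9] rpy [-179.9    0.    83.5] F [-0.1  0.1 -0. ] w 76.2
[486.1  55.6 120.   83.5] -> [ 1.000e-01 -2.907e+02  3.530e+01] [-0.1  0.   0. ]
[486.1  55.6  20.   83.5] -> [ 1.000e-01 -2.906e+02  1.353e+02] [-0.1  0.   0. ]
```

drive_tool(motion=[0.04,0,-0.06,0,0,0,0,0.04,0,-0.12,0,0,0,0,0.04,0,-0.18,0,0,0,0,0.04,0,-0.24,0,0,0,0,0.04,0,-0.291,0.02,0,0,0,0.04,0,-0.291,0.035,0,0,0,0.04,0,-0.291,0.035,0,0,0])

```text
clock: 14.32
eef_pos: [486.9, 55.5, 120.0]
tcp_rot: [180.0, 0.0, 83.6]
wrist_force: [0.2, -0.1, 0.9]
width: 0.433
```

Run:
```python
from h import *
import cv2
to((486.1,55.6,20,83.5))
f=robot.snapshot("side")["frame"][:,:,::-1].copy()
cv2.imwrite("pics/s9c.png",cv2.resize(f[145:260,230:370],None,fx=5,fy=5,interpolation=cv2.INTER_CUBIC))
```

```text
t 14.32 pos [486.9  55.5 120. ] rpy [180.    0.   83.6] F [ 0.2 -0.1  0.9] w 39.8
[486.1  55.6  20.   83.5] -> [  0.   -0.8 100. ] [0.  0.  0.1]
```

View pics/s9c.png

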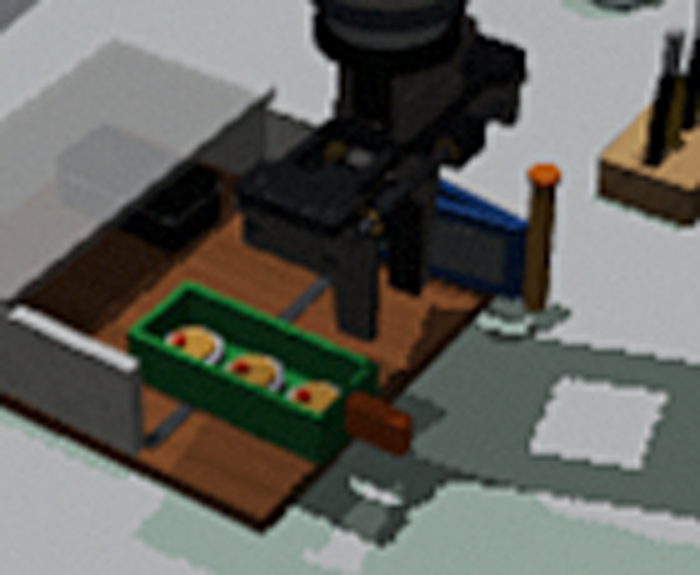

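Fingers are aligned above the pull at crop (378, 422). Descending and gripping.

drive_tool(motion=[0.04,0,-0.001,0.05,0,0,0,0.04,0,-0.001,0.09,0,0,0,0.04,0,-0.001,0.098,0,0,0,0.04,0,-0.001,0.098,0,0,0])

```text
clock: 14.88
eef_pos: [487.1, 55.5, 22.6]
tcp_rot: [180.0, -0.0, 83.5]
wrist_force: [0.1, -0.2, -0.6]
width: 0.438
```

drive_tool(motion=[0.005,0,0,0,0,0,0,0.005,0,0,0,0,0,0,0.005,0,0,0,0,0,0,0.005,0,0,0,0,0,0], newtons=20)

```text
clock: 15.38
eef_pos: [486.7, 55.6, 23.0]
tcp_rot: [179.9, -0.0, 83.5]
wrist_force: [-1.0, -1.2, 8.3]
width: 0.151
```

Run:
```python
from h import *
c=(595.8,-11.4,0,np.radians(-6.47))
print(inv(c,cur()[1]))
to((486.1,55.6,20,83.5))
```

```text
[-115.95519035   54.28514976   22.99912706]
t 15.38 pos [486.7  55.6  23. ] rpy [179.9  -0.   83.5] F [-1.  -1.2  8.3] w 13.9
[486.1  55.6  20.   83.5] -> [-0.1 -0.6  3. ] [ 0.1 -0.   0. ]
```

Gripped at 13.9 mm opening. Sliding in along tool +y.

drive_tool(motion=[0.005,0,0.01,0,0,0,0,0.005,0,0.03,0,0,0,0,0.005,0,0.05,0,0,0,0,0.005,0,0.07,0,0,0,0,0.005,0,0.09,0,0,0,0,0.005,0,0.11,0,0,0,0,0.005,0,0.125,0,0,0,0,0.005,0,0.125,0,0,0,0])

```text
clock: 16.38
eef_pos: [611.8, 41.4, 22.6]
tcp_rot: [179.9, -0.0, 83.5]
wrist_force: [3.5, -0.9, 1.4]
width: 0.15
```

Run:
```python
from h import *
import cv2
c=(595.8,-11.4,0,np.radians(-6.47))
print(inv(c,cur()[1]));to()
f=robot.snapshot("side")["frame"][:,:,::-1].copy()
cv2.imwrite("pics/s10c.png",cv2.resize(f[145:260,190:340],None,fx=5,fy=5,interpolation=cv2.INTER_CUBIC))
```

```text
[ 9.99529982 54.25685383 22.62183592]
t 16.38 pos [611.8  41.4  22.6] rpy [179.9  -0.   83.5] F [ 3.5 -0.9  1.4] w 13.8
```

View pics/s10c.png

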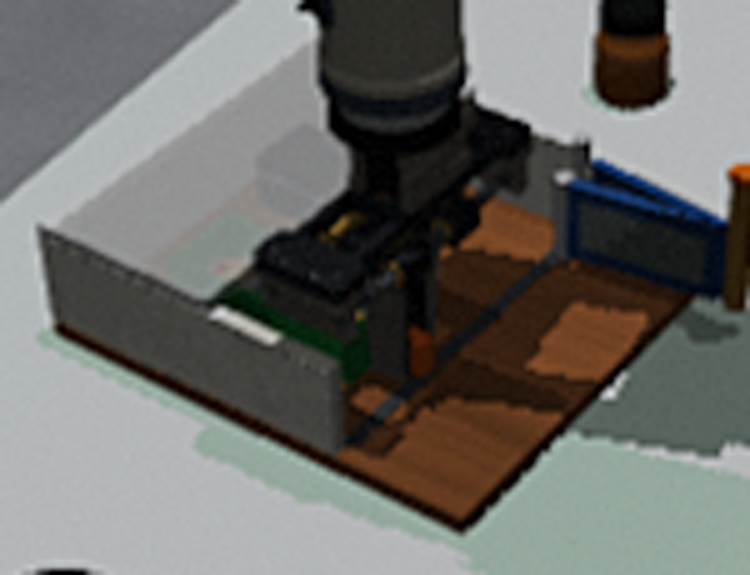

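The slide is straight and the gripper is clear of the roof. Continuing to the back wall.

drive_tool(motion=[0.005,0,0.012,0,0,0,0,0.005,0,0.024,0,0,0,0,0.005,0,0.032,0,0,0,0,0.005,0,0.036,0,0,0,0,0.005,0,0.038,0,0,0,0])

```text
clock: 17.05
eef_pos: [646.0, 37.4, 22.5]
tcp_rot: [-179.8, 0.0, 83.5]
wrist_force: [-7.2, 0.8, 11.3]
width: 0.154
```

drive_tool(motion=[0.005,0,0.002,0,0,0,0,0.005,0,0.004,0,0,0,0])

```text
clock: 17.3
eef_pos: [649.9, 37.0, 22.6]
tcp_rot: [-179.8, 0.0, 83.5]
wrist_force: [-7.2, 0.6, 10.2]
width: 0.148
```

drive_tool(motion=[0.005,0,0.001,0,0,0,0,0.005,0,0.003,0,0,0,0,0.005,0,0.003,0,0,0,0])

```text
clock: 17.68
eef_pos: [653.2, 36.6, 22.5]
tcp_rot: [-179.8, 0.0, 83.5]
wrist_force: [-6.0, 0.6, 9.3]
width: 0.149
```

drive_tool(motion=[0.005,0,0.001,0,0,0,0,0.005,0,0.003,0,0,0,0,0.005,0,0.003,0,0,0,0])

```text
clock: 18.05
eef_pos: [655.7, 36.3, 22.5]
tcp_rot: [-179.8, 0.0, 83.5]
wrist_force: [-7.9, 1.6, 11.3]
width: 0.156
```

drive_tool(motion=[0.005,0,0.001,0,0,0,0,0.005,0,0.003,0,0,0,0,0.005,0,0.003,0,0,0,0])

```text
clock: 18.42
eef_pos: [656.1, 36.3, 22.3]
tcp_rot: [-179.5, 0.0, 83.5]
wrist_force: [-15.5, 2.7, 17.3]
width: 0.151
```

Run:
```python
from h import *
import cv2
c=(595.8,-11.4,0,np.radians(-6.47))
print(inv(c,cur()[1]));to()
f=robot.snapshot("side")["frame"][:,:,::-1].copy()
cv2.imwrite("pics/s11c.png",cv2.resize(f[145:260,190:340],None,fx=5,fy=5,interpolation=cv2.INTER_CUBIC))
f=robot.snapshot("top")["frame"][:,:,::-1].copy()
cv2.imwrite("pics/t11c.png",cv2.resize(f[110:260,220:340],None,fx=4,fy=4,interpolation=cv2.INTER_CUBIC))
```

```text
[54.53016824 54.16466003 22.32562028]
t 18.43 pos [656.1  36.3  22.3] rpy [-179.5    0.    83.5] F [-15.5   2.7  17.3] w 13.9
```

View pics/s11c.png

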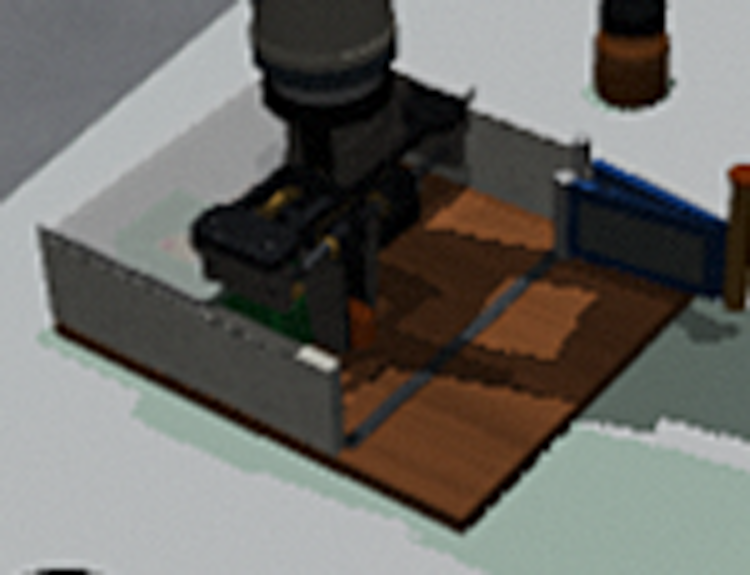

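View pics/t11c.png

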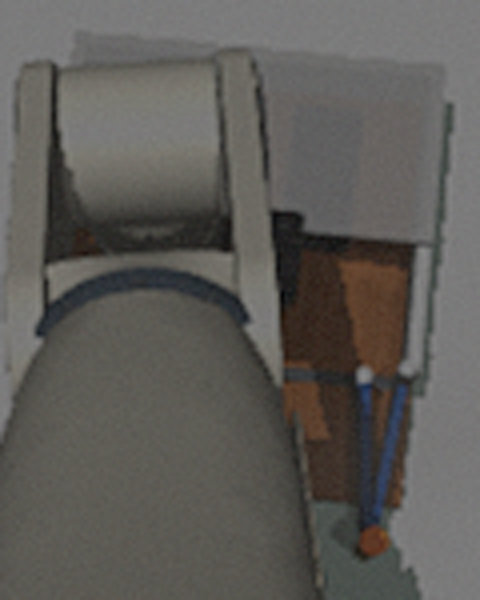

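The tool has stopped at local x = 54.5 mm with the force rising, so the tray is home. Relaxing, releasing, rising and retreating.

drive_tool(motion=[0.005,0,-0.002,0,0,0,0,0.005,0,-0.002,0,0,0,0,0.03,0,-0.002,0,0,0,0,0.03,0,-0.002,0,0,0,0,0.03,0,-0.002,0,0,0,0])

```text
clock: 19.15
eef_pos: [658.9, 36.0, 22.0]
tcp_rot: [-180.0, 0.0, 83.5]
wrist_force: [0.3, 0.4, -0.1]
width: 0.327
```

drive_tool(motion=[0.03,0,0,-0.02,0,0,0,0.03,0,0,-0.07,0,0,0,0.03,0,0,-0.13,0,0,0,0.03,0,-0.05,-0.17,0,0,0,0.03,0.05,-0.11,-0.17,0,0,0,0.03,0.1,-0.16,-0.17,0,0,0,0.03,0.15,-0.2,-0.17,0,0,0,0.03,0.2,-0.24,-0.17,0,0,0])

```text
clock: 20.15
eef_pos: [457.0, 239.9, 193.8]
tcp_rot: [179.9, -0.1, 83.5]
wrist_force: [0.8, 0.8, -0.2]
width: 0.327
```

drive_tool(motion=[0.03,0.06,-0.02,0,0,0,0,0.03,0.12,-0.04,0,0,0,0,0.03,0.18,-0.04,0,0,0,0,0.03,0.24,-0.04,0,0,0,0,0.03,0.24,-0.04,0,0,0,0,0.03,0.24,-0.04,0,0,0,0])

```text
clock: 20.9
eef_pos: [445.0, 481.1, 192.7]
tcp_rot: [180.0, 0.0, 83.6]
wrist_force: [0.3, -0.8, -0.5]
width: 0.327
```

Run:
```python
from h import *
import cv2
to()
for n in("side","top"):
    f=robot.snapshot(n)["frame"][:,:,::-1].copy();cv2.imwrite(f"pics/{n}12.png",f)
    for l in("tray","tray_pull","fold","stowed_case"): print(n,l,[(round(x["p"],2),np.round(x["position"],1)) for x in robot.tip_of(l,n)][:2])
    g=f[145:260,190:340] if n=="side" else f[110:250,220:340]
    cv2.imwrite(f"pics/{n}12c.png",cv2.resize(g,None,fx=4.2,fy=4.2,interpolation=cv2.INTER_CUBIC))
c=(595.8,-11.4,0,np.radians(-6.47))
for n in("side","top"):
    print(n,"expect tray",proj(n,W(c,(145,55,15))),"pull",proj(n,W(c,(53,55,39))),"fold1.45",proj(n,W(c,(-124,-110,122))))
```

```text
t 20.9 pos [445.  481.1 192.7] rpy [180.    0.   83.6] F [ 0.3 -0.8 -0.5] w 30.1
side tray [(0.63, array([203.5, 236.6]))]
side tray_pull [(0.66, array([209.6, 259.9]))]
side fold [(0.85, array([182.1, 335.7]))]
side stowed_case [(0.57, array([186.9, 257.3]))]
top tray [(0.54, array([153.1, 267.9]))]
top tray_pull [(0.65, array([183.5, 168. ])), (0.62, array([179.8, 261.5]))]
top fold [(0.57, array([243.8, 310.9]))]
top stowed_case [(0.48, array([155. , 299.4]))]
side expect tray [236.20687805 202.91829289] pull [258.8826214  207.42329755] fold1.45 [338.66624196 177.94073483]
top expect tray [263.64522619 152.04455736] pull [260.21426816 180.33369962] fold1.45 [313.67602944 244.33585439]
```

View pics/side12c.png

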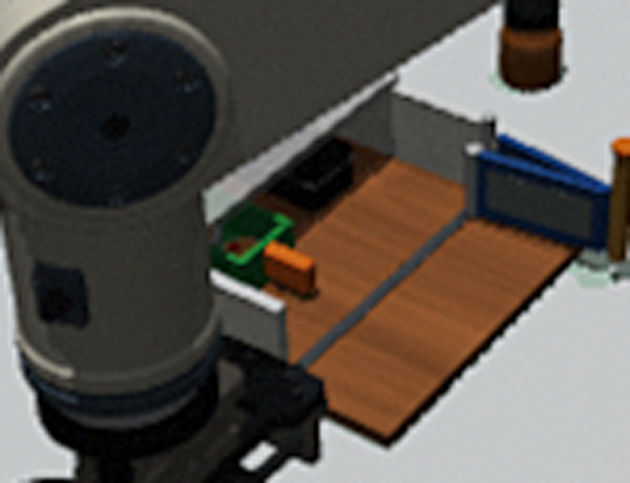

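View pics/top12c.png

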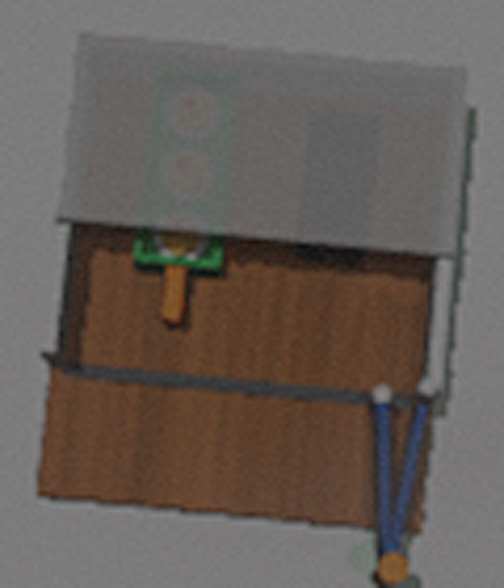

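View pics/top12.png

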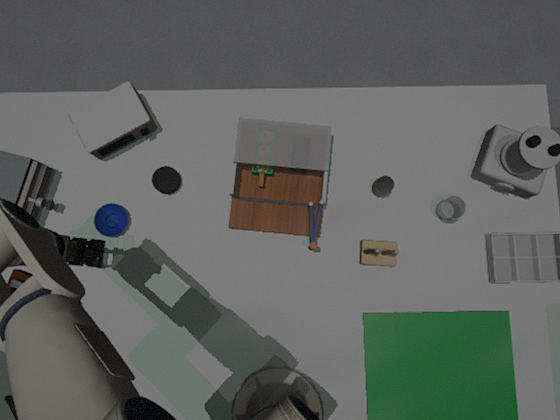

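Run:
```python
from h import *
tc=lambda u,v:np.array([220+u/4.2,110+v/4.2])-.4
sc=lambda u,v:np.array([190+u/4.2,145+v/4.2])-.4
c=(595.8,-11.4,0,np.radians(-6.47))
q=[(-70,30,36,135,266),(-70,-30,36,221,272),(-109,0,34,173,324)]
r=least_squares(lambda p:np.concatenate([proj("top",W((p[0],p[1],15,p[2]),L[:3]))-tc(*L[3:]) for L in q]),[740,30,-.1])
print(inv(c,[r.x[0],r.x[1],15]).round(1),np.degrees(r.x[2])+6.47,r.fun.round(1))
# cupboard board front edge check in same picture
r=least_squares(lambda p:np.concatenate([proj("top",W((p[0],p[1],0,p[2]),L[:3]))-tc(*L[3:]) for L in [(-90,135,15,38,495),(-90,-135,15,420,532),(90,135,90,57,220)]]),[596,-11,-.11]);print(r.x,r.fun.round(1))
# ruler
for a in(1.25,1.35,1.45): print(a,(proj("top",W(c,(-125*np.sin(a),-125+125*np.cos(a),122)))),proj("top",W(c,(0,-125+250*np.cos(a),80))))
print("fold obs",tc(392,567),"track end obs",tc(381,395))
```

```text
[140.9  52.7  15. ] 1.1250675012005988 [-0.1 -0.1  0.1 -0.   0.1  0.2]
[ 5.94307682e+02 -1.15592702e+01 -1.15371738e-01] [-0.3  0.1  0.7  0.4 -0.4 -0.5]
1.25 [304.75625813 241.45608481] [293.58890156 199.14115218]
1.35 [309.1304056  243.13268978] [302.13335804 199.95563057]
1.45 [313.64978647 244.3667995 ] [310.87643469 200.78904192]
fold obs [312.93333333 244.6       ] track end obs [310.31428571 203.64761905]
```

```bash
python3 -c "
from plant import robot
print(robot.hand_in(), robot.get_state()['clock'])"
```

```text
the job is handed in; nothing more can be done
the job is handed in; nothing more can be done
```

The door is folded open, the tray is in the cupboard against the back wall, and the job is handed in; no verdict is reported. It took about 21 s of the 72 s.

**What I did**
1. I pushed the door at its post until the force jumped to about 32 N at the stop.
2. I carried the tray level and set it down with its centre about 25 mm in front of the track and its front end through the doorway. I let go and backed clear.
3. I took the orange pull again and slid the tray straight in. The tool stopped advancing and the wrist force roughly doubled to about 15 N, which I read as the back wall. Then I released the tray and moved the arm away.

**Last checks**
- **Door:** the fold and the track end in the top picture match an angle of about 1.44 rad.
- **Tray position:** from the top picture its centre is at x ≈ 141 mm, y ≈ 53 mm, about 1° off straight. From the gripper position at contact I get about 146 mm. These differ by about 5 mm, and both are inside the allowed 132–155 mm.
- **Bystanders:** all looked to be where they started in the top picture. The arm is clear, with the wrist force near zero.

**What disagreed**
- **Side camera:** it read about 1–2 pixels low (up to 4 at the door post), so heights measured with it came out about 5 mm too low. I relied on the top camera for horizontal positions.
- **Wrong-way move:** after setting the tray down I sent the arm forward instead of back. It passed well above the roof, with no contact force and nothing visibly disturbed.

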